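# Set the bin-day dial by the front door

## Robot

A 6-joint arm with a two-finger parallel gripper is mounted at the origin on the work surface. World frame = base frame: x ahead of the robot, y to its left, z up, the work surface at z = 0. Lengths are in m, angles in rad, forces in N, time in s.
With the tool pointing down it reaches from about 0.35 to 1 m from the base axis. Payload 7.1 kg.
Tool frame: the origin (TCP) lies on the mounting face of the last link; the fingertips stand 173 mm ahead of it and the grasp point (between the pads) lies 155 mm ahead of it (ctrl.hold_point_z is the distance from the TCP to the grasp point, in m); x points along the fingers, z is the direction in which the jaws open and shut, and the axes are right-handed (so a half turn about x gives the same grasp; the last joint's range is limited). The gripper opens to 85 mm and grips with 20 to 120 N. Pads are 22 mm wide; open, the fingers measure 114 mm over their backs; the gripper's body (76 mm by 85 mm) begins 54 mm behind the grasp point. The pads swing forward as they close: fully open they stand 13 mm farther back than shut.
Start: joints at [1.102, 0.423, 1.63, -0, 1.089, -0.019], TCP at [0.272, 0.563, 0.405] pointing down, gripper open.
Joint ranges: [-3, 3], [-0.9, 2.11], [0.09, 2.58], [-1.31, 4.45], [0.11, 2.69], [-2.54, 2.54]. Speed limits (rad/s): [2.39, 2.39, 3.01, 3.14, 3.14, 3.14].

## Interface

Orientations are given as a unit quaternion [w, x, y, z].
In Python, from rig import ctrl gives the robot as it stands.
- The arm moves only by the tool carry_out, never from a script. Its argument "plan" is a list of rows, each a list of 5 numbers: the shift along the world's x, y, z as a fraction of full scale, then the turn about the world's z as a fraction of full scale, then the opening, from 0 (shut) to 1 (fully open). A call has 1 to 5 rows; each row is the pose to reach, as a shift and turn from the pose commanded when the call began, turning the shorter way round; what a row does not reach only later rows make up. Full scale, the value 1, is 0.15 m for a shift and 2 pi rad for a turn. A row lasts 1/12 s, in which the tool goes at most 41.7 mm and 7.16 degrees, less where a joint would pass 70% of its speed; a pose out of reach is approached as far as the arm can. A call with a number of a shift or a turn outside -1 to 1 is refused whole. A call with a gripper value outside its range is refused whole. The fingers move at their own pace and stop on an object; the grip force is fixed at half the most. Time passes only in rows, so rows that repeat a pose let the fingers close. It gives the time, the measured TCP pose, the force and the opening at its end, in the units of the state.
- ctrl.state(): the state, without advancing time (a new reading comes with each control period).
- ctrl.capture(name): name is "scene" or "top" or "wrist"; returns a dict with "color" (400x640x3 uint8, red, green, blue), "fx", "fy", "cx", "cy" (pixels), "rvec" (rotation vector, rad) and "tvec" (3), from world to camera coordinates, as OpenCV has them; the wrist camera has in their place "hand_eye" (4x4, takes a point from camera to tool coordinates, whose origin is the TCP and whose axes are the tool frame's). Camera axes: x right, y down, z forward; pixel columns grow to the right and rows downward; lengths in m; the calibration is good to about 2 mm. The wrist camera is an equidistant fisheye: a pixel r from the principal point sees the ray r / f radians off the axis. A picture is of the moment at which its call begins: read the wrist's pose just before it. There is no depth.
- ctrl.hand_in(): hands the job in, once; it reports no verdict.
Trained networks look in a picture, given as the dict that the camera call returned (one of the last four; its "shot" number tells which), for a name from the list of things; names that differ only in an ending like _2 or _b are one class to them, and where a whole thing is asked for, a point or a joint stands for the part that bears it (a point fixed in the world has none). Each returns a list of dicts, best first, with "confidence" (0 to 1); they miss things now and then, are a little off and sometimes report something else, mostly with a low value. They report only what shows in the picture. A call takes as long as a camera call. They do not tell look-alikes from the thing itself.
- ctrl.search_frame(picture, label): "extent" ([centre column, centre row, width, height] in pixels, round what is visible of it).
- ctrl.cut_out(picture, label): "region" (400x640 bool, what is visible of it) and "extent" ([centre column, centre row, width, height] in pixels, round what is visible of it).
- ctrl.mark_of(picture, label): "location" ([column, row] in pixels: a listed point, or the origin of a listed thing).
The state is a dict: "time_s": time; "joint_pos": joint angles; "joint_velocities": joint speeds; "joint_torque": joint torques, N m; "tcp_pos": TCP position; "tcp_rot": TCP orientation; "force": force on the tool from outside, world axes, zero at the start; "ft_torque": the same for the moment, N m; "gripper_width": opening from 0.0 (shut) to 1.0 (fully open).
Only numpy, scipy, OpenCV 4.12 (cv2) and the standard library are available. Lean on these libraries where they do the work, as an engineer would, in place of code of your own. Each camera call takes 0.05 s, during which the arm holds its last target.

## Task

It is brown-bin night. With a fingertip, push the pointer of the round bin-day dial until it points at the middle of the brown disc, then push the red reminder arm all the way round to its stop pin. Only push them from the side: never pinch or press down on the pointer or the arm, and leave the keys, tray, torch, egg-cup and mint tin where they are.

Things in the scene. Friction and masses are not known exactly. Their poses are not given: they have to be found in the camera images.
- dial_pivot (a point): Bin-day dial: a pale grey disc 200 mm across and 18 mm thick, fixed to the console. This point is on the vertical axis of its pointer, at the top of the brass hub (30 mm across), 50 mm above the console. Around the axis, 74 mm out and 90 degrees apart, lie four flat round discs (40 mm across, 2 mm proud of the dial): white, where the pointer rests at first, and brown, black and green in any order.
- pointer_aim (a point): The spot the pointer points at, 74 mm from the axis along the pointer, 35 mm above the console, moving with it. The pointer is a blue bar 10 mm wide and 22 mm tall (from 24 to 46 mm above the console, so 4 mm clear above the discs) running from the hub out to a blunt nose about 67 mm from the axis. Its free length (15 to 62 mm from the axis) can be pushed on either side; it turns easily (about 0.03 N m of friction) and stays where it is left.
- pointer (a joint): Turn of the pointer in rad: 0 points exactly at the white disc, grows counter-clockwise seen from above, and stops at -3.5 and 3.5. It starts within 0.35 of 0; every disc can be reached by the shorter way round.
- brown_disc: The brown disc on the dial, 40 mm across, 2 mm thick, fixed; origin at the centre of its underside, 18 mm above the console. The one to point at.
- black_disc: The black disc on the dial, same size.
- green_disc: The green disc on the dial, same size.
- reminder_pivot (a point): Reminder: a grey round foot 80 mm across and 18 mm thick, fixed to the console. This point is on the vertical axis of its red arm, at the top of the brass hub (26 mm across), 48 mm above the console. A thin steel stop pin (6 mm across, top 40 mm above the console) stands on the foot 34 mm from the axis where the arm is to end.
- reminder_end (a point): Centre of the top of the round red head (36 mm across) at the end of the red arm, 98 mm from the axis, 44 mm above the console. The arm is a red bar 10 mm wide and 22 mm tall (from 22 to 44 mm above the console); its stretch from 42 to 78 mm from the axis is beyond the foot and can be pushed. It turns easily (about 0.03 N m of friction) and stays where it is left.
- red_arm (a joint): Turn of the red arm in rad, growing clockwise seen from above: it starts between 0 and 0.35, and 1.5 is against the stop pin.
- tray: Black silicone tray with a chrome spring clip, 150 x 260 x 15 mm, fixed to the left of the dial; origin at the centre of its underside.
- key1: Nickel key, 58 mm long, 4 mm thick, lying loose in the tray; origin under the centre of its round bow, x along the blade.
- key2: Nickel key, 58 mm long, 4 mm thick, lying loose in the tray; origin under the centre of its round bow, x along the blade.
- key3: Nickel key, 58 mm long, 4 mm thick, lying loose in the tray; origin under the centre of its round bow, x along the blade.
- torch: Red torch lying on its side, 150 mm long, 36 mm thick, loose; origin at the middle of its underside, x towards its lens.
- egg_cup: Blue ceramic egg-cup, 50 mm across the rim, 65 mm tall, loose; origin at the centre of its underside.
- mint_tin: Closed stainless mint tin, 60 x 95 x 21 mm, loose; origin at the centre of its underside.
Mind the look-alikes: they are no part of the job. Leave any turquoise look-alike of the part that bears dial_pivot alone.

How it is judged:
On the way, in this order (a step that is already met when the one before it is completed fails the run):
1. the pointer points at the brown disc (horizontal distance between pointer_aim and brown_disc below 0.01 m and velocity of joint pointer between -0.1 and 0.1 rad/s), for 0.3 s.
2. the red arm is round at its stop pin (value of joint red_arm above 1.41 rad), for 0.3 s.
At the end, for the whole second after the job is handed in: The pointer's aim spot lies within 10 mm of the middle of the brown disc, the red arm stands within 0.09 rad (5 degrees) of its stop, both are at rest, and the loose things have not moved 15 mm (horizontal distance between pointer_aim and brown_disc below 0.01 m and value of joint red_arm above 1.41 rad and velocity of joint pointer between -0.05 and 0.05 rad/s and velocity of joint red_arm between -0.05 and 0.05 rad/s and distance of each of key1, key2, key3, torch, egg_cup, mint_tin from where it was at the start of the episode below 0.015 m); the robot touches nothing.
It fails at once if the pointer is pinched: pushed on both long sides at once (or pressed down hard from above) (contact force between each of pointer_c1, pointer_c2 and the fingers above 2 N).
It fails at once if the red arm is pinched: pushed on both long sides at once (or pressed down hard from above) (contact force between each of red_arm_c1, red_arm_c2 and the fingers above 2 N).
It fails at once if a key, the torch, the egg-cup or the mint tin is moved 15 mm or lifted (distance of any of key1, key2, key3, torch, egg_cup, mint_tin from where it was at the start of the episode above 0.015 m).
It fails at once if the tray is pushed harder than 5 N (contact force between tray and the arm above 5 N or contact force between tray and the fingers above 5 N).
It also fails if it takes over 56 s, if anything falls off the work surface, if the arm or the gripper's body presses on something with over 40 N, if the wrist force passes 120 N, or if a joint passes its speed limit or range.

## Working session

There is one attempt and no reset: what is moved stays moved. The work goes in short steps, Python scripts to look and compute and a tool call to move; the robot and the scene stay as the last step left them, time stands still between calls to the robot, and variables do not carry over. Pictures are saved under pics/ and viewed, and the job is handed in when it is done.

Besides the shell and the picture viewer there is one more tool, called after "Request:" by a JSON object that holds its "fn" and its "kwargs". carry_out: Moves the arm, as the interface text tells. Shift numbers are shares of 0.15 m and turn numbers shares of 2 pi rad, none past 1 either way. Its arguments: {"type":"object","properties":{"plan":{"type":"array"}},"required":["plan"]}

```bash
ls; mkdir -p pics
python3 - <<'E'
from rig import ctrl
import cv2
print(ctrl.state())
for n in ["scene","top","wrist"]:
    p=ctrl.capture(n); cv2.imwrite(f"pics/{n}0.png",p["color"][:,:,::-1])
    print(n,{k:v for k,v in p.items() if k!="color"})
    for l in ["dial_pivot","pointer_aim","brown_disc","black_disc","green_disc","reminder_pivot","reminder_end"]:
        print(l,[( [round(float(x)) for x in d["location"]],round(d["confidence"],2)) for d in ctrl.mark_of(p,l)])
E
```

```text
pics
{'time_s': 0.0, 'joint_pos': array([ 1.10197764e+00,  4.23847039e-01,  1.63069982e+00,  1.22282287e-05,
        1.08857049e+00, -1.90106562e-02]), 'joint_velocities': array([ 0.00160827, -0.00019442,  0.00188071,  0.00013506, -0.00135823,
        0.00040771]), 'joint_torque': array([ 2.85561466e-03, -5.57412422e+01, -2.81727701e+01,  2.37233862e-04,
        7.45272555e-03,  5.84751277e-06]), 'tcp_pos': array([0.27160074, 0.56259119, 0.40393775]), 'tcp_rot': array([ 0.59845113, -0.37617411,  0.59937897,  0.37562499]), 'force': array([-0.24296668,  0.5103129 ,  0.23311489]), 'ft_torque': array([ 0.03014697, -0.00197672,  0.01273724]), 'gripper_width': 1.0010800913935602}
scene {'fx': 439.85282182692976, 'fy': 439.85282182692976, 'cx': 316.83833020685023, 'cy': 205.10707654011418, 'rvec': array([ 0.9187621 ,  2.4176212 , -1.16626388]), 'tvec': array([ 0.41433485, -0.14828151,  1.3097501 ]), 'shot': 1}
dial_pivot [([460, 225], 0.67), ([339, 152], 0.6), ([350, 252], 0.58), ([227, 160], 0.21)]
pointer_aim [([372, 243], 0.76), ([355, 145], 0.74), ([479, 215], 0.61)]
brown_disc [([322, 
[... 695 characters left out ...]
minder_pivot [([385, 208], 0.58)]
reminder_end [([263, 176], 0.19)]
wrist {'fx': 309.70691628693146, 'fy': 309.70691628693146, 'cx': 321.6872257074494, 'cy': 199.29885370778126, 'hand_eye': array([[-1.05734174e-03, -2.61275546e-01,  9.65263680e-01,
         3.15250309e-02],
       [ 1.46478635e-03, -9.65263588e-01, -2.61273917e-01,
         6.58288798e-02],
       [ 9.99998368e-01,  1.13764925e-03,  1.40332633e-03,
         4.01068846e-04],
       [ 0.00000000e+00,  0.00000000e+00,  0.00000000e+00,
         1.00000000e+00]]), 'shot': 3}
dial_pivot [([32, 340], 0.82)]
pointer_aim [([17, 312], 0.9), ([100, 258], 0.73)]
brown_disc []
black_disc []
green_disc []
reminder_pivot []
reminder_end []
```

View pics/scene0.png

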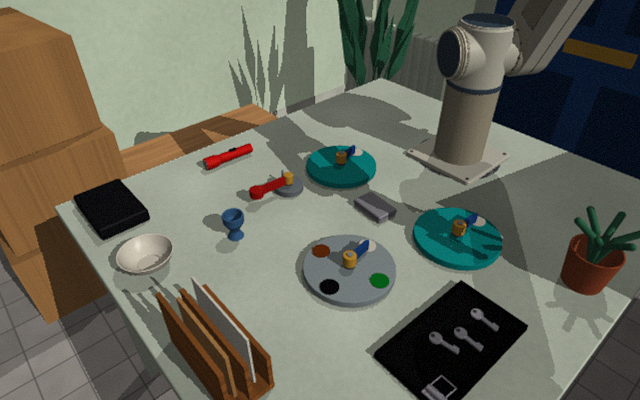

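View pics/top0.png

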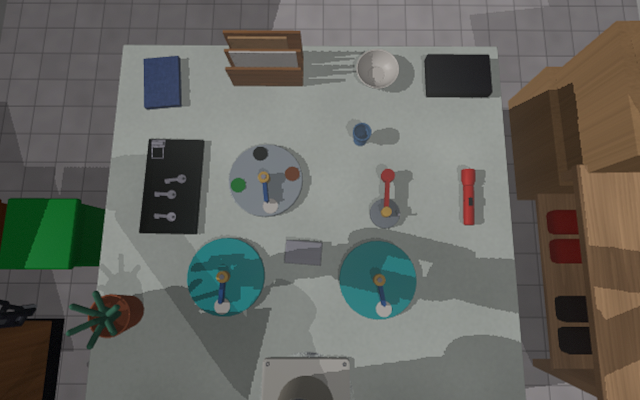

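View pics/wrist0.png

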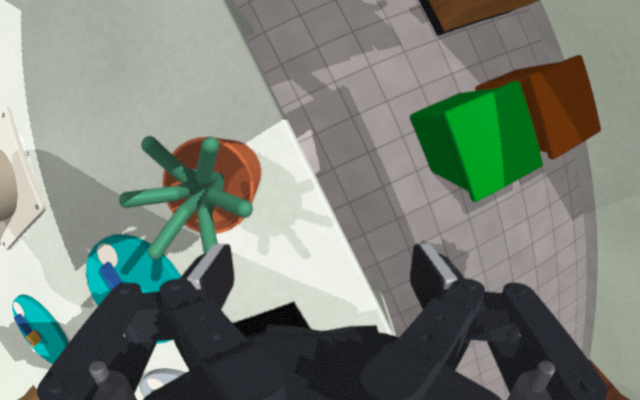

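```bash
cat > h.py <<'E'
import numpy as np, cv2
def toplane(p,uv,z):
    R,_=cv2.Rodrigues(np.array(p["rvec"])); K=np.array([[p["fx"],0,p["cx"]],[0,p["fy"],p["cy"]],[0,0,1]])
    r=R.T@np.linalg.solve(K,[uv[0],uv[1],1]); c=-R.T@np.array(p["tvec"])
    return c+r*(z-c[2])/r[2]
def proj(p,X):
    K=np.array([[p["fx"],0,p["cx"]],[0,p["fy"],p["cy"]],[0,0,1]])
    return cv2.projectPoints(np.array(X,float).reshape(-1,1,3),np.array(p["rvec"]),np.array(p["tvec"]),K,None)[0].reshape(-1,2)
E
python3 - <<'E'
from rig import ctrl
from h import *
np.set_printoptions(precision=4,suppress=True)
p=ctrl.capture("top"); s=ctrl.capture("scene")
im=p["color"]; 
cv2.imwrite("pics/d1.png",cv2.resize(im[130:240,210:440],None,fx=3.4,fy=3.4,interpolation=cv2.INTER_CUBIC)[:,:,::-1])
si=s["color"]
cv2.imwrite("pics/s1.png",cv2.resize(si[130:310,240:410],None,fx=3.3,fy=3.3,interpolation=cv2.INTER_CUBIC)[:,:,::-1])
hsv=cv2.cvtColor(im,cv2.COLOR_RGB2HSV)
for q,n in((p,"top"),(s,"scene")):
  print(n)
  for l,z in [("dial_pivot",.05),("brown_disc",.018),("black_disc",.018),("green_disc",.018),("pointer_aim",.035),("reminder_pivot",.048),("reminder_end",.044),("torch",0),("egg_cup",0),("mint_tin",0),("tray",0)]:
    for d in ctrl.mark_of(q,l): print(l,round(d["confidence"],2),np.round(d["location"],1),toplane(q,d["location"],z)[:2])
E
```

```text
top
dial_pivot 0.9 [223.4 276.1] [0.3114 0.2048]
dial_pivot 0.85 [381.9 277.5] [ 0.3094 -0.1903]
dial_pivot 0.65 [263.1 177. ] [0.5652 0.1145]
brown_disc 0.68 [289.2 175.9] [0.5761 0.0498]
black_disc 0.73 [260.8 153. ] [0.6399 0.1286]
green_disc 0.48 [237.5 188.5] [0.5408 0.1876]
green_disc 0.36 [268.4 206.6] [0.492  0.1033]
pointer_aim 0.6 [266.5 206.9] [0.4886 0.1055]
pointer_aim 0.59 [220.4 307.1] [0.2352 0.2123]
pointer_aim 0.58 [384.3 308.9] [ 0.2322 -0.1969]
reminder_pivot 0.65 [238.7 188.6] [0.5344 0.1772]
reminder_pivot 0.57 [385.2 210.4] [ 0.4788 -0.2028]
reminder_pivot 0.16 [304.5 251.3] [0.3735 0.0038]
reminder_end 0.71 [388.9 171.5] [ 0.583  -0.2155]
torch 0.86 [469.3 196.8] [ 0.5242 -0.4407]
egg_cup 0.59 [359.9 141.9] [ 0.6789 -0.1439]
egg_cup 0.55 [468.8 198.2] [ 0.5203 -0.4391]
mint_tin 0.96 [303.9 251.5] [0.3746 0.0081]
tray 0.77 [172.7 185. ] [0.5534 0.3694]
tray 0.65 [358.3 138.6] [ 0.6885 -0.1395]
scene
dial_pivot 0.95 [350.8 252.5] [0.56   0.1156]
dial_pivot 0.61 [458.9 221.2] [0.306  0.2078]
dial_pivot 0.56 [340.9 157.1] [ 0.3177 -0.1658]
brown_disc 0.51 [321.8 251.1] [0.5808 0.0479]
black_disc 0.79 [329.8 285.1] [0.6342 0.1316]
green_disc 0.51 [381.6 284.4] [0.5543 0.2004]
pointer_aim 0.86 [371.  241.7] [0.4919 0.1111]
pointer_aim 0.65 [479.3 213.7] [0.2298 0.216 ]
pointer_aim 0.61 [355.4 150.9] [ 0.2469 -0.1786]
reminder_pivot 0.76 [290.5 175.5] [ 0.4751 -0.1916]
reminder_end 0.86 [255.  192.1] [ 0.5832 -0.1988]
reminder_end 0.22 [369.1 239.9] [0.4983 0.1105]
torch 0.55 [226.  162.2] [ 0.531 -0.426]
torch 0.36 [330.  287.3] [0.6271 0.1249]
egg_cup 0.55 [234.5 235.5] [ 0.6873 -0.1417]
mint_tin 0.68 [376.7 210.3] [0.3676 0.0182]
mint_tin 0.22 [322.7 251. ] [0.5668 0.0355]
tray 0.69 [450.4 343.8] [0.5538 0.3705]
tray 0.17 [460.6 332.7] [0.5195 0.369 ]
```

View pics/d1.png

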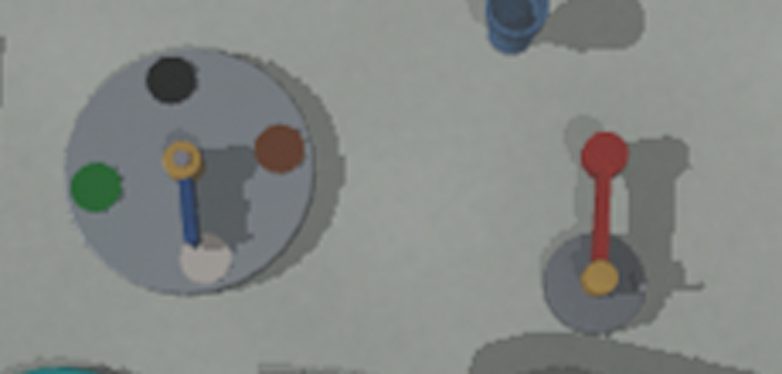

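View pics/s1.png

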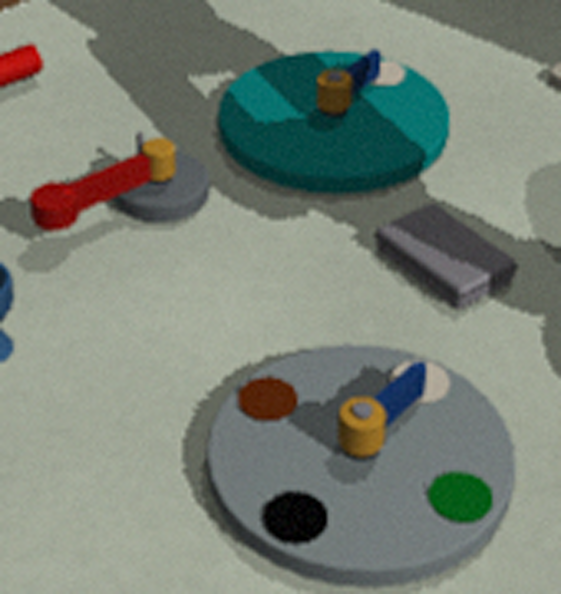

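```bash
cat > m.py <<'E'
from rig import ctrl
from h import *
np.set_printoptions(precision=4,suppress=True)
def seg(im,name):
    h=cv2.cvtColor(im,cv2.COLOR_RGB2HSV); H,S,V=[h[...,i].astype(int) for i in range(3)]
    return {"brown":((H<15)&(S>110)&(V<175)),"green":((H>45)&(H<75)&(S>120)),"black":(V<70),"blue":((H>105)&(H<125)&(S>110)),
      "red":((H<6)|(H>174))&(S>150),"brass":((H>12)&(H<25)&(S>100))}[name]
def cen(p,name,X,z,r=0.03):
    # centroid of colour within radius px of projected guess
    c=proj(p,[[X[0],X[1],z]])[0]; e=proj(p,[[X[0]+r,X[1],z],[X[0],X[1]+r,z]])
    R=max(np.linalg.norm(e-c,axis=1)); m=seg(p["color"],name)
    yy,xx=np.mgrid[:400,:640]; m=m&((xx-c[0])**2+(yy-c[1])**2<R*R)
    if m.sum()<5: return None,0
    ys,xs=np.nonzero(m); return toplane(p,(xs.mean(),ys.mean()),z)[:2],len(xs)
E
python3 - <<'E'
from m import *
for n in("top","scene"):
    p=ctrl.capture(n); print(n)
    D={}
    for c,X,z in[("brown",(.577,.049),.02),("green",(.545,.19),.02),("black",(.637,.13),.02),("brass",(.563,.115),.05),("brass",(.477,-.197),.048),("red",(.583,-.207),.044)]:
        D[c+str(z)]=cen(p,c,X,z,.024 if z<.03 or c=="red" else .02); print(c,D[c+str(z)])
    b,g,k=[D[c+"0.02"][0] for c in("brown","green","black")]
    print("bg dist",np.linalg.norm(b-g),"mid",(b+g)/2,"from black dist",np.linalg.norm(k-(b+g)/2))
E
```

```text
top
brown (array([0.5825, 0.0436]), 131)
green (array([0.5507, 0.1874]), 145)
black (array([0.6392, 0.1307]), 150)
brass (array([0.5652, 0.1138]), 68)
brass (array([ 0.4761, -0.2041]), 82)
red (array([ 0.5764, -0.2111]), 26)
bg dist 0.14718565467160533 mid [0.5666 0.1155] from black dist 0.0741976349205919
scene
brown (array([0.5816, 0.0471]), 163)
green (array([0.5509, 0.1903]), 221)
black (array([0.6392, 0.1339]), 247)
brass (array([0.5694, 0.1208]), 113)
brass (array([ 0.4815, -0.1931]), 80)
red (array([ 0.5817, -0.1987]), 145)
bg dist 0.14646922519827132 mid [0.5662 0.1187] from black dist 0.07456874349833131
```

Run:
```python
from m import *
from scipy.spatial.transform import Rotation as Ro
s=ctrl.state();q=s["tcp_rot"];R=Ro.from_quat([q[1],q[2],q[3],q[0]]).as_matrix();print(R,np.degrees(np.arctan2(R[1,2],R[0,2])))
for n in("top","scene"):
    p=ctrl.capture(n); 
    m=seg(p["color"],"blue"); c=proj(p,[[.52,.111,.035]])[0]; yy,xx=np.mgrid[:400,:640]; m&=((xx-c[0])**2+(yy-c[1])**2<30**2)
    P=np.array([toplane(p,(x,y),.042)[:2] for y,x in zip(*np.nonzero(m))]); d=P-P.mean(0); w,v=np.linalg.eigh(d.T@d); print(n,len(P),P.mean(0),v[:,1],np.degrees(np.arctan2(v[1,1],v[0,1])), P.min(0),P.max(0), np.degrees(np.arctan2(*(P.mean(0)-[.5665,.116])[::-1])))
```

```text
[[-0.     -0.9005  0.4348]
 [-0.      0.4348  0.9005]
 [-1.      0.     -0.    ]] 64.22634476780095
top 65 [0.5276 0.1097] [-0.9907 -0.1358] -172.19676367057278 [0.503  0.1037] [0.5509 0.1156] -170.7872008972147
scene 141 [0.5269 0.1161] [-0.9474 -0.3202] -161.32597967647075 [0.4986 0.1034] [0.5559 0.1303] 179.84959366209463
```

Request:
{"fn": "carry_out", "kwargs": {"plan": [[0.6,-0.9,0,-0.06,0],[0.6,-0.9,0,-0.06,0],[0.6,-0.9,0,-0.06,0],[0.6,-0.9,0,-0.06,0],[0.6,-0.9,0,-0.06,0]]}}

```text
time_s: 3.02
tcp_pos: [0.3642, 0.4234, 0.4046]
tcp_rot: [0.659, -0.256, 0.659, 0.255]
force: [-0.3, -0.2, 0.0]
gripper_width: 0.301
```

Request:
{"fn": "carry_out", "kwargs": {"plan": [[0.6,-0.9,0,-0.06,0],[0.6,-0.9,0,-0.06,0],[0.6,-0.9,0,-0.06,0],[0.6,-0.9,0,-0.06,0],[0.6,-0.9,0,-0.06,0]]}}

```text
time_s: 3.43
tcp_pos: [0.4544, 0.2887, 0.4049]
tcp_rot: [0.696, -0.128, 0.695, 0.127]
force: [0.5, 1.1, -0.9]
gripper_width: -0.004
```

Request:
{"fn": "carry_out", "kwargs": {"plan": [[0.45,-0.8,-0.6,-0.044,0],[0.45,-0.8,-0.6,-0.044,0],[0.45,-0.8,-0.6,-0.044,0],[0.45,-0.8,-0.6,-0.044,0],[0.45,-0.8,-0.6,-0.044,0]]}}

```text
time_s: 3.85
tcp_pos: [0.52, 0.169, 0.3111]
tcp_rot: [0.705, -0.032, 0.708, 0.03]
force: [-0.9, 0.3, 0.1]
gripper_width: -0.002
```

Run:
```python
from m import *
s=ctrl.state();print(s["tcp_pos"],s["joint_pos"])
T=[s["tcp_pos"][0],s["tcp_pos"][1],s["tcp_pos"][2]-.173]
for n in("top","scene","wrist"):
    p=ctrl.capture(n)
    im=p["color"][:,:,::-1].copy()
    if n!="wrist":
        print(n,proj(p,[T])); c=proj(p,[T])[0]; cv2.circle(im,tuple(int(v) for v in c),2,(255,0,255),-1)
    if n=="wrist": cv2.imwrite("pics/w2.png",im)
    else:
        cv2.imwrite(f"pics/{n}2.png",cv2.resize(im[100:320,150:450],None,fx=2.6,fy=2.6))
```

```text
[0.52   0.169  0.3111] [ 0.2926  0.4405  1.8667 -0.0013  0.8393  0.2061]
top [[233.1411 186.9684]]
scene [[386.7478 224.9771]]
```

View pics/w2.png

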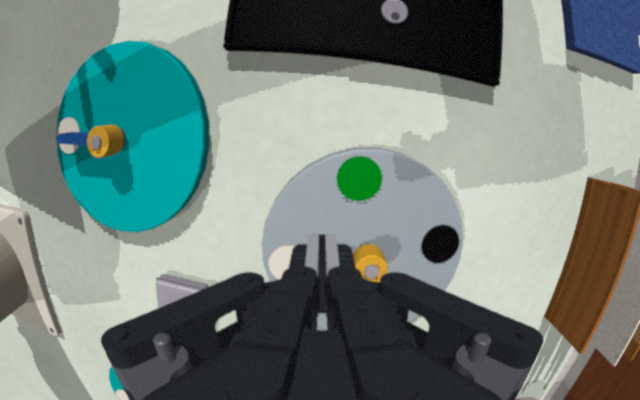

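View pics/scene2.png

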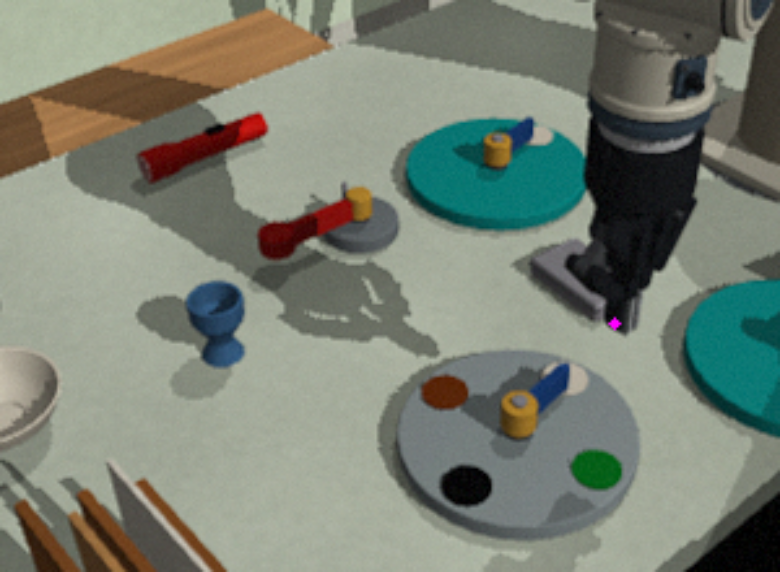

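View pics/top2.png

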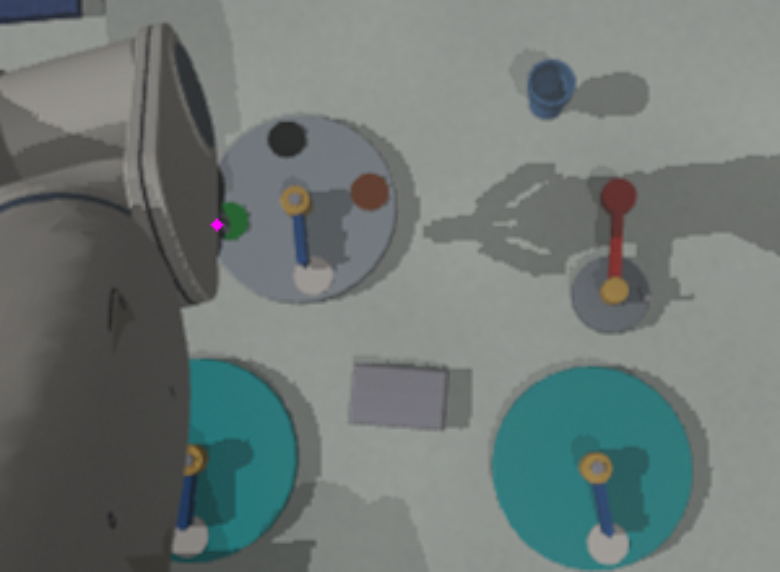

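Request:
{"fn": "carry_out", "kwargs": {"plan": [[0,0,-0.24,0,0],[0,0,-0.48,0,0],[0,0,-0.72,0,0],[0,0,-0.72,0,0],[0,0,-0.72,0,0]]}}

```text
time_s: 4.42
tcp_pos: [0.5184, 0.174, 0.2063]
tcp_rot: [0.705, -0.033, 0.707, 0.032]
force: [0.1, -0.5, 0.8]
gripper_width: 0.0
```

```bash
cat > wp.py <<'E'
from m import *
from scipy.spatial.transform import Rotation as Ro
def yaw(s):
    q=s["tcp_rot"];R=Ro.from_quat([q[1],q[2],q[3],q[0]]).as_matrix();return np.degrees(np.arctan2(R[1,2],R[0,2]))
def plan(C,r,d,ths,sgn,yoff,x0=None,n=5):
    # sgn=+1: pushes ccw (finger on cw side). prints rows per call
    s=ctrl.state(); cur=np.array(s["tcp_pos"][:2]) if x0 is None else np.array(x0); cy=yaw(s); print("at",s["tcp_pos"],cy,s["force"])
    u=lambda a:np.array([np.cos(np.radians(a)),np.sin(np.radians(a))])
    for i in range(0,len(ths),n):
        rows=[]
        for t in ths[i:i+n]:
            P=np.array(C)+r*u(t)+d*u(t-90*sgn); dy=(t+yoff-cy+180)%360-180
            rows.append([round((P[0]-cur[0])/.15,3),round((P[1]-cur[1])/.15,3),0,round(dy/360,3),0])
        print(rows,P,cy+dy); cur=cur+.15*np.array(rows[-1][:2]); cy+=360*rows[-1][3]
E
python3 - <<'E'
from wp import *
plan((.5665,.116),.045,.016,list(range(-175,-92,4))+[-91,-91,-91,-91],1,180)
p=ctrl.capture("scene");cv2.imwrite("pics/s3.png",cv2.resize(p["color"][130:310,240:460],None,fx=3.3,fy=3.3,interpolation=cv2.INTER_CUBIC)[:,:,::-1])
E
```

```text
at [0.5184 0.174  0.2063] 5.297802432628208 [ 0.1032 -0.5213  0.8484]
[[np.float64(0.012), np.float64(-0.306), 0, np.float64(-0.001), 0], [np.float64(0.007), np.float64(-0.328), 0, np.float64(0.01), 0], [np.float64(0.004), np.float64(-0.35), 0, np.float64(0.021), 0], [np.float64(0.002), np.float64(-0.372), 0, np.float64(0.033), 0], [np.float64(0.002), np.float64(-0.394), 0, np.float64(0.044), 0]] [0.5188 0.1148] 21.000000000000007
[[np.float64(0.001), np.float64(-0.023), 0, np.float64(0.011), 0], [np.float64(0.004), np.float64(-0.045), 0, np.float64(0.022), 0], [np.float64(0.009), np.float64(-0.066), 0, np.float64(0.033), 0], [np.float64(0.015), np.float64(-0.088), 0, np.float64(0.044), 0], [np.float64(0.022), np.float64(-0.109), 0, np.float64(0.055), 0]] [0.522  0.0986] 41.0
[[np.float64(0.009), np.float64(-0.02), 0, np.float64(0.011), 0], [np.float64(0.019), np.float64(-0.04), 0, np.float64(0.022), 0], [np.float64(0.031), np.float64(-0.059), 0, np.float64(0.034), 0], [np.float64(0.044), np.float64(-0.077), 0, np.float64(0.045), 0], [np.float64(0.058), np.float64(-0.094), 0, np.float64(0.056), 0]] [0.5307 0.0844] 61.000000000000014
[[np.float64(0.015), np.float64(-0.016), 0, np.float64(0.011), 0], [np.float64(0.031), np.float64(-0.031), 0, np.float64(0.022), 0], [np.float64(0.049), np.float64(-0.045), 0, np.float64(0.033), 0], [np.float64(0.067), np.float64(-0.058), 0, np.float64(0.044), 0], [np.float64(0.086), np.float64(-0.069), 0, np.float64(0.055), 0]] [0.5437 0.0741] 80.99999999999999
[[np.float64(0.02), np.float64(-0.01), 0, np.float64(0.011), 0], [np.float64(0.04), np.float64(-0.019), 0, np.float64(0.023), 0], [np.float64(0.04), np.float64(-0.019), 0, np.float64(0.023), 0], [np.float64(0.04), np.float64(-0.019), 0, np.float64(0.023), 0], [np.float64(0.04), np.float64(-0.019), 0, np.float64(0.023), 0]] [0.5497 0.0713] 89.0
```

View pics/s3.png

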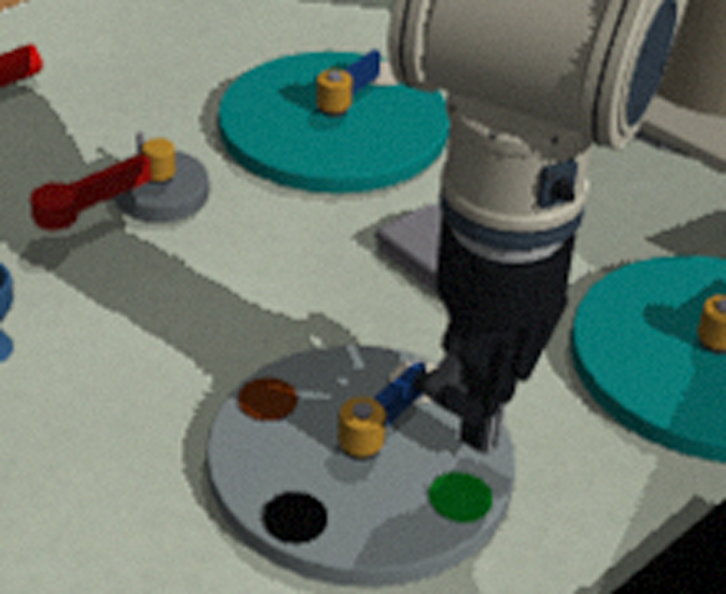

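Request:
{"fn": "carry_out", "kwargs": {"plan": [[0.01,-0.15,-0.02,0,0],[0.01,-0.306,-0.02,0,0],[0.006,-0.328,-0.02,0.01,0],[0.004,-0.35,-0.02,0.021,0],[0.002,-0.394,-0.02,0.044,0]]}}

```text
time_s: 4.88
tcp_pos: [0.5207, 0.1143, 0.2073]
tcp_rot: [0.698, -0.123, 0.694, 0.124]
force: [-0.2, 0.7, -1.1]
gripper_width: 0.002
```

Run:
```python
from wp import *
plan((.5665,.116),.045,.016,list(range(-156,-92,4))+[-91,-91,-91,-91],1,180,n=9)
p=ctrl.capture("scene");cv2.imwrite("pics/s4.png",cv2.resize(p["color"][130:310,240:460],None,fx=3.3,fy=3.3,interpolation=cv2.INTER_CUBIC)[:,:,::-1])
```

```text
at [0.5207 0.1143 0.2073] 20.102414920736024 [-0.1686  0.679  -1.1106]
[[np.float64(-0.012), np.float64(-0.013), 0, np.float64(0.011), 0], [np.float64(-0.009), np.float64(-0.035), 0, np.float64(0.022), 0], [np.float64(-0.005), np.float64(-0.057), 0, np.float64(0.033), 0], [np.float64(0.0), np.float64(-0.079), 0, np.float64(0.044), 0], [np.float64(0.007), np.float64(-0.1), 0, np.float64(0.055), 0], [np.float64(0.016), np.float64(-0.12), 0, np.float64(0.066), 0], [np.float64(0.026), np.float64(-0.14), 0, np.float64(0.077), 0], [np.float64(0.037), np.float64(-0.16), 0, np.float64(0.089), 0], [np.float64(0.049), np.float64(-0.178), 0, np.float64(0.1), 0]] [0.5281 0.0876] 56.000000000000014
[[np.float64(0.014), np.float64(-0.017), 0, np.float64(0.011), 0], [np.float64(0.029), np.float64(-0.034), 0, np.float64(0.022), 0], [np.float64(0.045), np.float64(-0.049), 0, np.float64(0.033), 0], [np.float64(0.062), np.float64(-0.063), 0, np.float64(0.044), 0], [np.float64(0.08), np.float64(-0.076), 0, np.float64(0.055), 0], [np.float64(0.099), np.float64(-0.088), 0, np.float64(0.066), 0], [np.float64(0.119), np.float64(-0.098), 0, np.float64(0.077), 0], [np.float64(0.145), np.float64(-0.109), 0, np.float64(0.091), 0], [np.float64(0.145), np.float64(-0.109), 0, np.float64(0.091), 0]] [0.5497 0.0713] 89.00000000000001
[[np.float64(-0.0), np.float64(0.0), 0, np.float64(0.0), 0], [np.float64(-0.0), np.float64(0.0), 0, np.float64(0.0), 0]] [0.5497 0.0713] 89.0
```

View pics/s4.png

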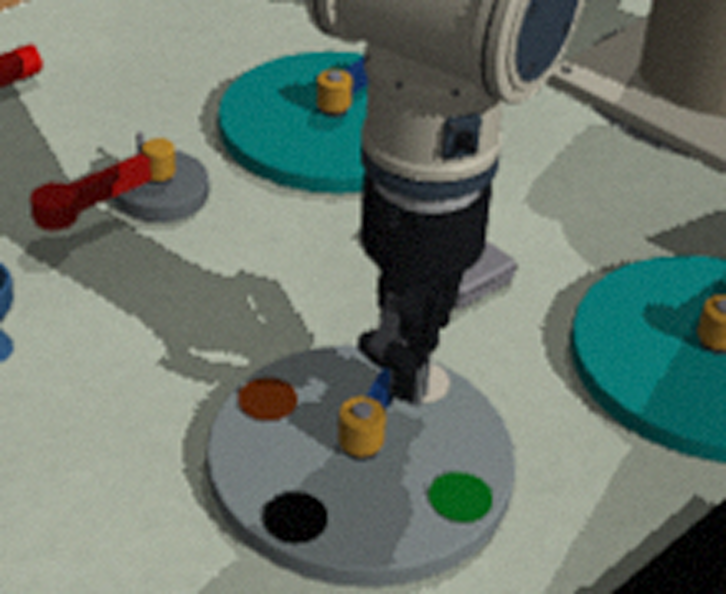

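Request:
{"fn": "carry_out", "kwargs": {"plan": [[-0.005,-0.015,0,0.012,0],[-0.003,-0.035,0,0.022,0],[0,-0.057,0,0.033,0],[0.005,-0.079,0,0.044,0],[0.01,-0.1,0,0.055,0]]}}

```text
time_s: 5.35
tcp_pos: [0.5223, 0.0995, 0.2068]
tcp_rot: [0.667, -0.241, 0.663, 0.24]
force: [0.1, 1.7, 1.1]
gripper_width: 0.0
```

Request:
{"fn": "carry_out", "kwargs": {"plan": [[0.009,-0.02,0,0.011,0],[0.019,-0.04,0,0.022,0],[0.03,-0.06,0,0.034,0],[0.042,-0.078,0,0.045,0],[0.056,-0.095,0,0.056,0]]}}

```text
time_s: 5.77
tcp_pos: [0.5306, 0.0852, 0.2068]
tcp_rot: [0.614, -0.354, 0.611, 0.353]
force: [-0.9, 0.5, 0.5]
gripper_width: -0.004
```

Request:
{"fn": "carry_out", "kwargs": {"plan": [[0.015,-0.017,0,0.011,0],[0.031,-0.032,0,0.022,0],[0.048,-0.046,0,0.033,0],[0.066,-0.059,0,0.044,0],[0.066,-0.059,0,0.044,0]]}}

```text
time_s: 6.18
tcp_pos: [0.5407, 0.0761, 0.2066]
tcp_rot: [0.56, -0.435, 0.557, 0.433]
force: [1.5, 0.0, -0.6]
gripper_width: 0.001
```

Run:
```python
from wp import *
plan((.5665,.116),.045,.016,[-99,-95,-91,-87,-83,-79],1,180,n=9)
for n in("top","scene"):
  p=ctrl.capture(n);a=p["color"][130:310,240:460] if n=="scene" else p["color"][120:240,200:360]
  cv2.imwrite(f"pics/{n}5.png",cv2.resize(a,None,fx=3.3,fy=3.3,interpolation=cv2.INTER_CUBIC)[:,:,::-1])
```

```text
at [0.5407 0.0761 0.2066] 75.73153464154446 [ 1.4768  0.0205 -0.6396]
[[np.float64(0.019), np.float64(-0.014), 0, np.float64(0.015), 0], [np.float64(0.039), np.float64(-0.024), 0, np.float64(0.026), 0], [np.float64(0.06), np.float64(-0.032), 0, np.float64(0.037), 0], [np.float64(0.081), np.float64(-0.039), 0, np.float64(0.048), 0], [np.float64(0.102), np.float64(-0.045), 0, np.float64(0.059), 0], [np.float64(0.124), np.float64(-0.049), 0, np.float64(0.07), 0]] [0.5594 0.0688] 101.00000000000001
```

View pics/scene5.png

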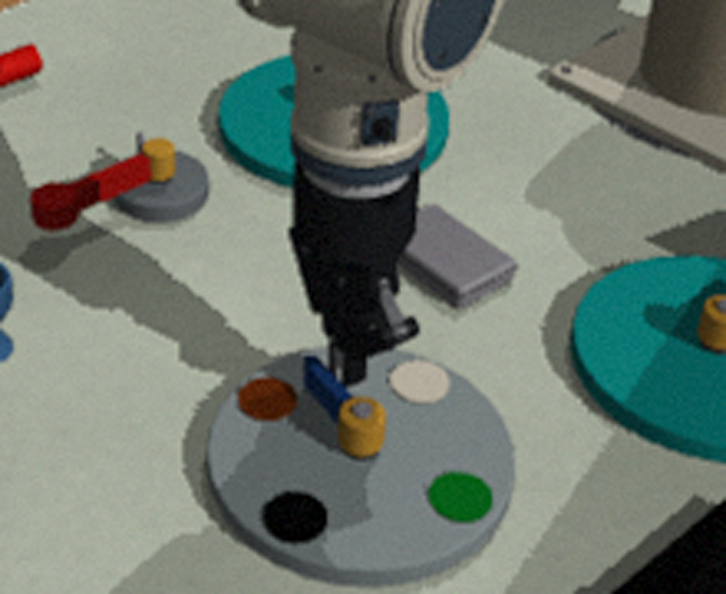

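View pics/top5.png

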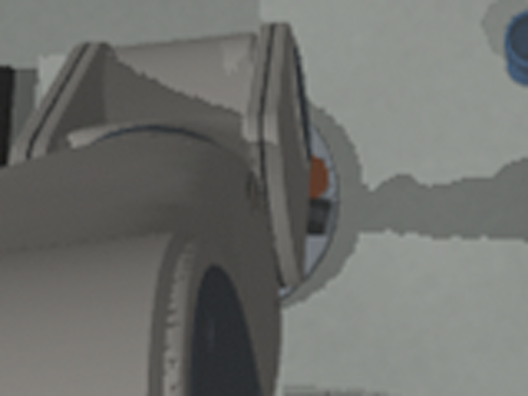

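```bash
cat > fit.py <<'E'
from wp import *
def poly(p,C,th,r0,r1,w,z0,z1):
    t=np.radians(th);u=np.array([np.cos(t),np.sin(t)]);v=np.array([-u[1],u[0]])
    X=[np.r_[np.array(C)+r*u+s*w/2*v,z] for r in(r0,r1) for s in(-1,1) for z in(z0,z1)]
    S=8; h=cv2.convexHull(proj(p,X).astype(np.float32))
    m=np.zeros((400*4,640*4),np.uint8); cv2.fillPoly(m,[np.round(h*4+1.5).astype(np.int32)],1)
    return cv2.resize(m,(640,400),interpolation=cv2.INTER_AREA) if 0 else m.reshape(400,4,640,4).mean((1,3))
def fit(p,C,ths,col="blue",r0=.013,r1=.067,z0=.024,z1=.046,R=.08):
    m=seg(p["color"],col); c=proj(p,[[C[0],C[1],.035]])[0]; yy,xx=np.mgrid[:400,:640]
    m=(m&((xx-c[0])**2+(yy-c[1])**2<45**2)).astype(float)
    res=[]
    for t in ths:
        q=poly(p,C,t,r0,r1,.01,z0,z1); res.append(np.minimum(m,q).sum()/np.maximum(m,q).sum())
    i=int(np.argmax(res)); return ths[i],res[i],m.sum()
E
python3 - <<'E'
from fit import *
p=ctrl.capture("scene")
for C in[(.5662,.1187),(.5665,.116)]: print(fit(p,C,np.arange(-140,-60,1.)))
E
```

```text
(np.float64(-102.0), np.float64(0.4850728445187485), np.float64(171.0))
(np.float64(-103.0), np.float64(0.492686494392979), np.float64(171.0))
```

Request:
{"fn": "carry_out", "kwargs": {"plan": [[0.02,-0.013,0,0.012,0],[0.04,-0.023,0,0.023,0],[0.06,-0.032,0,0.035,0],[0.08,-0.039,0,0.046,0],[0.08,-0.039,0,0.046,0]]}}

```text
time_s: 6.75
tcp_pos: [0.5518, 0.0699, 0.2044]
tcp_rot: [-0.49, 0.51, -0.49, -0.51]
force: [-0.4, -0.1, 0.5]
gripper_width: 0.002
```

Request:
{"fn": "carry_out", "kwargs": {"plan": [[0.015,-0.004,0,0.008,0],[0.03,-0.008,0,0.016,0],[0.04,-0.01,0,0.02,0],[0.04,-0.01,0,0.02,0],[0.04,-0.01,0,0.02,0]]}}

```text
time_s: 7.17
tcp_pos: [0.5573, 0.0685, 0.204]
tcp_rot: [-0.458, 0.539, -0.458, -0.539]
force: [0.0, 0.1, 0.6]
gripper_width: 0.001
```

Run:
```python
from fit import *
plan((.5665,.116),.045,.016,[-79,-77],1,180,n=9)
for n in("scene",):
  p=ctrl.capture(n);a=p["color"][130:310,240:460]
  cv2.imwrite(f"pics/{n}6.png",cv2.resize(a,None,fx=3.3,fy=3.3,interpolation=cv2.INTER_CUBIC)[:,:,::-1])
for C in[(.5662,.1187),(.5665,.116)]: print(fit(p,C,np.arange(-110,-50,1.)))
```

```text
at [0.5573 0.0685 0.204 ] 99.28725866471095 [0.0268 0.0805 0.5606]
[[np.float64(0.014), np.float64(0.002), 0, np.float64(0.005), 0], [np.float64(0.025), np.float64(0.001), 0, np.float64(0.01), 0]] [0.561  0.0686] 103.0
(np.float64(-83.0), np.float64(0.6022403258655804), np.float64(235.0))
(np.float64(-82.0), np.float64(0.6116062176165803), np.float64(235.0))
```

View pics/scene6.png

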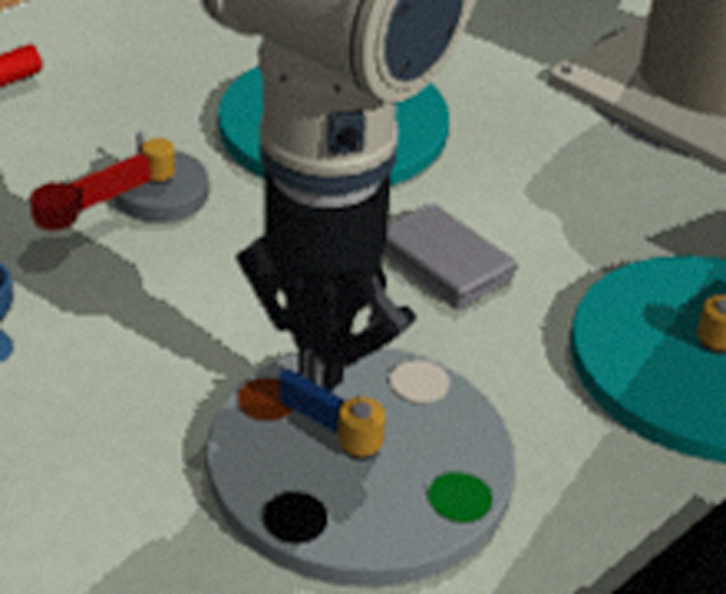

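Request:
{"fn": "carry_out", "kwargs": {"plan": [[0.012,0.002,0,0.005,0],[0.022,0.003,0,0.01,0],[0.022,0.003,0,0.01,0],[0.022,0.003,0,0.01,0],[0.022,0.003,0,0.01,0]]}}

```text
time_s: 7.63
tcp_pos: [0.5605, 0.0688, 0.2038]
tcp_rot: [-0.44, 0.553, -0.44, -0.553]
force: [0.2, -0.0, 0.7]
gripper_width: 0.0
```

Run:
```python
from fit import *
print(ctrl.state()["tcp_pos"])
for n in("scene",):
  p=ctrl.capture(n);a=p["color"][130:310,240:460]
  cv2.imwrite(f"pics/{n}7.png",cv2.resize(a,None,fx=3.3,fy=3.3,interpolation=cv2.INTER_CUBIC)[:,:,::-1])
for C in[(.5662,.1187),(.5665,.116)]: print(fit(p,C,np.arange(-110,-50,1.)))
```

```text
[0.5605 0.0688 0.2038]
(np.float64(-78.0), np.float64(0.6184394332468569), np.float64(244.0))
(np.float64(-78.0), np.float64(0.6172372611464968), np.float64(245.0))
```

View pics/scene7.png

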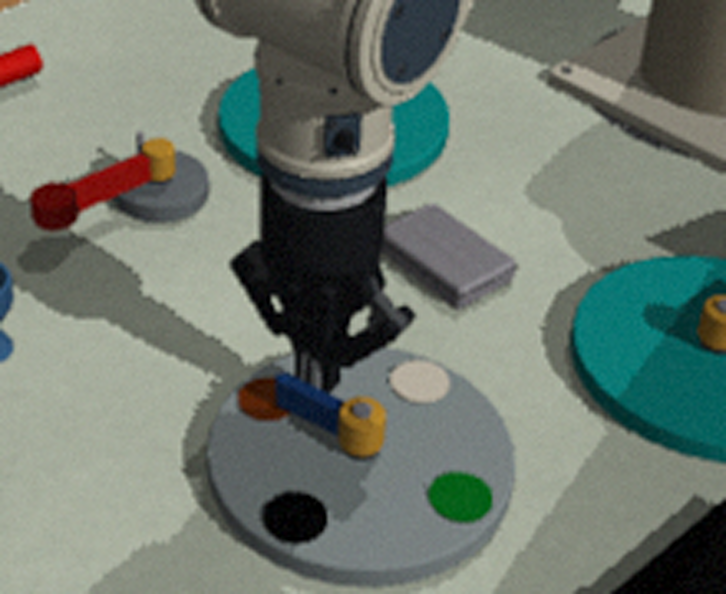

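Request:
{"fn": "carry_out", "kwargs": {"plan": [[-0.1,-0.02,0,0,0],[-0.1,-0.02,0,0,0],[-0.1,-0.02,0.3,0,0],[-0.1,-0.02,0.6,0,0],[-0.1,-0.02,0.9,0,0]]}}

```text
time_s: 8.1
tcp_pos: [0.5455, 0.0657, 0.3292]
tcp_rot: [0.439, -0.553, 0.441, 0.554]
force: [0.8, -0.1, 0.4]
gripper_width: -0.002
```

Request:
{"fn": "carry_out", "kwargs": {"plan": [[-0.04,-0.25,0,-0.098,0],[-0.04,-0.5,0,-0.098,0],[-0.04,-0.72,0,-0.098,0],[-0.04,-0.72,0,-0.098,0],[-0.04,-0.72,0,-0.098,0]]}}

```text
time_s: 8.52
tcp_pos: [0.5398, -0.0442, 0.3291]
tcp_rot: [0.589, -0.392, 0.589, 0.391]
force: [-0.3, 0.4, 0.1]
gripper_width: 0.003
```

Request:
{"fn": "carry_out", "kwargs": {"plan": [[-0.04,-0.25,0,-0.098,0],[-0.04,-0.5,0,-0.098,0],[-0.04,-0.72,0,-0.098,0],[-0.04,-0.72,0,-0.098,0],[-0.04,-0.72,0,-0.098,0]]}}

```text
time_s: 8.93
tcp_pos: [0.5338, -0.1523, 0.3289]
tcp_rot: [0.68, -0.195, 0.68, 0.194]
force: [-0.3, -0.3, -0.1]
gripper_width: 0.003
```

Request:
{"fn": "carry_out", "kwargs": {"plan": [[0,0,0,-0.098,0],[0,0,0,-0.098,0],[0,0,0,-0.098,0],[0,0,0,-0.098,0],[0,0,0,-0.098,0]]}}

```text
time_s: 9.35
tcp_pos: [0.5338, -0.1504, 0.3288]
tcp_rot: [0.707, 0.02, 0.707, -0.02]
force: [0.0, 0.5, -0.3]
gripper_width: 0.001
```

Run:
```python
from fit import *
s=ctrl.state();print(s["tcp_pos"],yaw(s),s["joint_pos"])
for n in("top","scene"):
  p=ctrl.capture(n);a=p["color"][130:310,200:460]
  cv2.imwrite(f"pics/{n}8.png",cv2.resize(a,None,fx=3,fy=3,interpolation=cv2.INTER_CUBIC)[:,:,::-1])
  print(n)
  for C in[(.5662,.1187),(.5665,.116)]: print(fit(p,C,np.arange(-110,-50,1.)))
  print(cen(p,"brown",(.582,.045),.02,.024))
  for C in[(.477,-.204),(.478,-.197)]: print("red",fit(p,C,np.arange(-40,20,1.),"red",.012,.085,.022,.044))
```

```text
[ 0.5338 -0.1504  0.3288] -3.171754973147611 [-0.296   0.4228  1.8413  0.      0.8774 -0.2407]
top
(np.float64(-73.0), np.float64(0.4614619592242665), np.float64(58.0))
(np.float64(-74.0), np.float64(0.4644644644644645), np.float64(58.0))
(array([0.5837, 0.0409]), 80)
red (np.float64(-40.0), np.float64(0.0), np.float64(0.0))
red (np.float64(-40.0), np.float64(0.0), np.float64(0.0))
scene
(np.float64(-78.0), np.float64(0.6671775782789577), np.float64(213.0))
(np.float64(-78.0), np.float64(0.6658643326039387), np.float64(213.0))
(array([0.5871, 0.0441]), 124)
red (np.float64(-3.0), np.float64(0.6061142397425583), np.float64(371.0))
red (np.float64(-11.0), np.float64(0.5967944688874921), np.float64(370.0))
```

View pics/scene8.png

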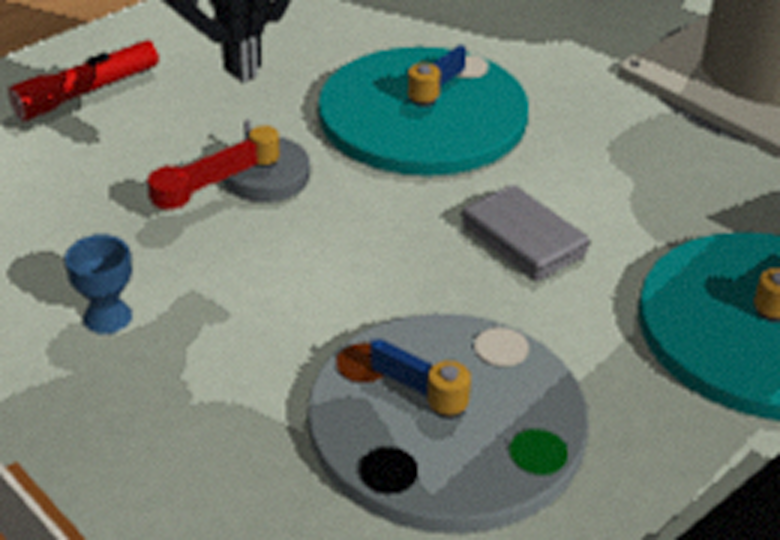

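View pics/top8.png

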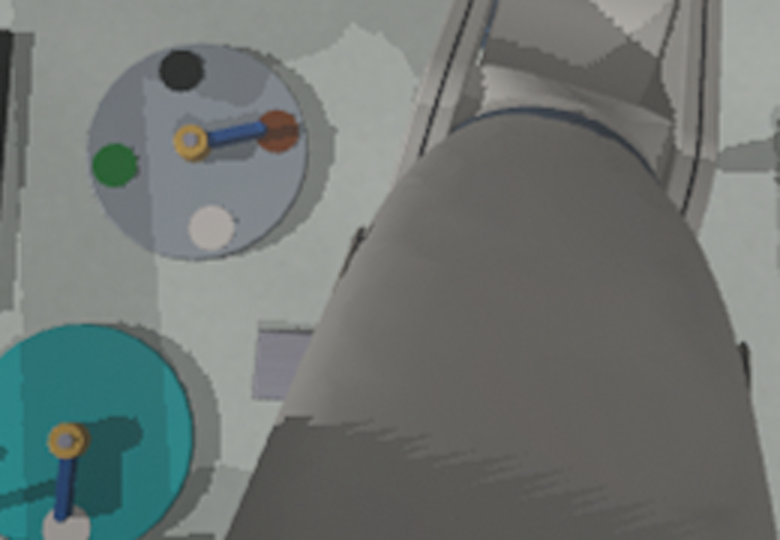

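Run:
```python
from fit import *
p=ctrl.capture("top"); im=p["color"].astype(float)
w=np.clip(im[...,2]-im[...,0]-25,0,None); c=proj(p,[[.575,.075,.04]])[0]; yy,xx=np.mgrid[:400,:640]
w=w*((xx-c[0])**2+(yy-c[1])**2<16**2); print((w>0).sum())
cp=np.array([(w*xx).sum(),(w*yy).sum()])/w.sum(); P=toplane(p,cp,.044)[:2]
for C in[(.5652,.1138),(.5666,.1155)]:
  d=P-C; print(P,np.linalg.norm(d),np.degrees(np.arctan2(d[1],d[0])))
q=np.stack([xx-cp[0],yy-cp[1]],-1).reshape(-1,2); W=(q*w.reshape(-1,1)).T@q; v=np.linalg.eigh(W)[1][:,1]; A=toplane(p,cp+10*v,.044)-toplane(p,cp-10*v,.044); print("axis",np.degrees(np.arctan2(A[1],A[0])))
# dial centre/direction in brown etc
b=np.array([.5825,.0436]);g=np.array([.5507,.1874]);d=b-g;print("brown dir",np.degrees(np.arctan2(d[1],d[0])))
plan((.477,-.201),.060,.016,list(range(-5,-86,-4)),-1,0,n=5)
```

```text
86
[0.5763 0.0749] 0.040485197065892264 -74.08458152484562
[0.5763 0.0749] 0.04177546463392982 -76.57124464163651
axis 102.51929346976753
brown dir -77.53026878436185
at [ 0.5338 -0.1503  0.3288] -2.6205412101972754 [-0.2714  0.3255  1.2142]
[[np.float64(0.029), np.float64(-0.267), 0, np.float64(-0.007), 0], [np.float64(0.033), np.float64(-0.295), 0, np.float64(-0.018), 0], [np.float64(0.035), np.float64(-0.324), 0, np.float64(-0.029), 0], [np.float64(0.035), np.float64(-0.353), 0, np.float64(-0.04), 0], [np.float64(0.033), np.float64(-0.382), 0, np.float64(-0.051), 0]] [ 0.5387 -0.2076] -21.0
[[np.float64(-0.004), np.float64(-0.028), 0, np.float64(-0.011), 0], [np.float64(-0.01), np.float64(-0.057), 0, np.float64(-0.022), 0], [np.float64(-0.018), np.float64(-0.084), 0, np.float64(-0.033), 0], [np.float64(-0.028), np.float64(-0.112), 0, np.float64(-0.044), 0], [np.float64(-0.04), np.float64(-0.138), 0, np.float64(-0.056), 0]] [ 0.5328 -0.2283] -41.000000000000014
[[np.float64(-0.013), np.float64(-0.025), 0, np.float64(-0.011), 0], [np.float64(-0.029), np.float64(-0.05), 0, np.float64(-0.022), 0], [np.float64(-0.046), np.float64(-0.073), 0, np.float64(-0.033), 0], [np.float64(-0.064), np.float64(-0.095), 0, np.float64(-0.044), 0], [np.float64(-0.084), np.float64(-0.116), 0, np.float64(-0.055), 0]] [ 0.5201 -0.2457] -60.999999999999986
[[np.float64(-0.022), np.float64(-0.02), 0, np.float64(-0.011), 0], [np.float64(-0.045), np.float64(-0.037), 0, np.float64(-0.022), 0], [np.float64(-0.069), np.float64(-0.053), 0, np.float64(-0.033), 0], [np.float64(-0.094), np.float64(-0.068), 0, np.float64(-0.045), 0], [np.float64(-0.12), np.float64(-0.08), 0, np.float64(-0.056), 0]] [ 0.5022 -0.2578] -81.0
[[np.float64(-0.026), np.float64(-0.011), 0, np.float64(-0.011), 0]] [ 0.4982 -0.2594] -85.0
```

Request:
{"fn": "carry_out", "kwargs": {"plan": [[0.02,0,-0.27,0,0],[0.02,0,-0.54,0,0],[0.02,0,-0.84,0,0],[0.02,0,-0.84,0,0],[0.02,0,-0.84,0,0]]}}

```text
time_s: 9.92
tcp_pos: [0.5356, -0.1499, 0.2006]
tcp_rot: [0.705, 0.017, 0.709, -0.016]
force: [-0.1, -0.2, -0.5]
gripper_width: -0.001
```

Request:
{"fn": "carry_out", "kwargs": {"plan": [[0.01,-0.15,0,0,0],[0.01,-0.267,0,-0.007,0],[0.014,-0.295,0,-0.018,0],[0.016,-0.324,0,-0.029,0],[0.015,-0.382,0,-0.051,0]]}}

```text
time_s: 10.33
tcp_pos: [0.5403, -0.2082, 0.2065]
tcp_rot: [0.698, 0.125, 0.694, -0.126]
force: [0.5, 0.6, -0.5]
gripper_width: 0.0
```

Run:
```python
from fit import *
s=ctrl.state();print(s["tcp_pos"],yaw(s),s["force"])
for n in("scene",):
  p=ctrl.capture(n);a=p["color"][110:290,200:400]
  cv2.imwrite(f"pics/{n}9.png",cv2.resize(a,None,fx=3.2,fy=3.2,interpolation=cv2.INTER_CUBIC)[:,:,::-1])
```

```text
[ 0.5403 -0.2082  0.2065] -20.46119453475807 [ 0.4906  0.5978 -0.5472]
```

View pics/scene9.png

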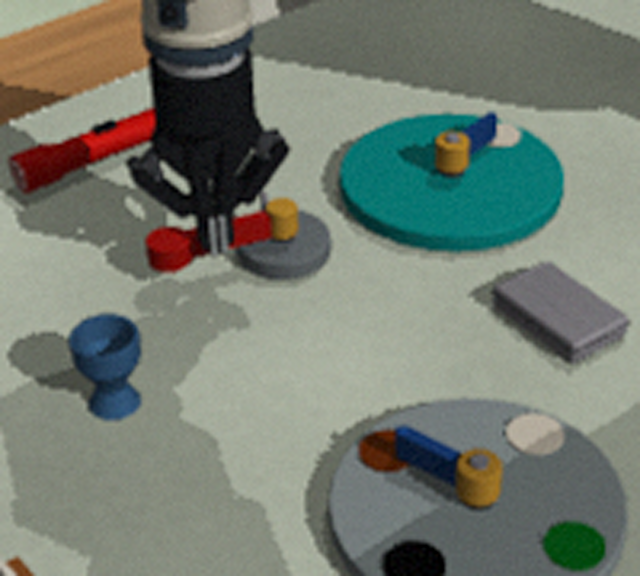

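Request:
{"fn": "carry_out", "kwargs": {"plan": [[-0.004,-0.028,0,-0.011,0],[-0.01,-0.057,0,-0.022,0],[-0.018,-0.084,0,-0.033,0],[-0.028,-0.112,0,-0.044,0],[-0.04,-0.138,0,-0.056,0]]}}

```text
time_s: 10.8
tcp_pos: [0.5341, -0.2288, 0.206]
tcp_rot: [0.665, 0.245, 0.662, -0.245]
force: [1.0, 0.1, 0.3]
gripper_width: 0.001
```

Request:
{"fn": "carry_out", "kwargs": {"plan": [[-0.013,-0.025,0,-0.011,0],[-0.029,-0.05,0,-0.022,0],[-0.046,-0.073,0,-0.033,0],[-0.064,-0.095,0,-0.044,0],[-0.084,-0.116,0,-0.055,0]]}}

```text
time_s: 11.22
tcp_pos: [0.5215, -0.2462, 0.206]
tcp_rot: [0.613, 0.355, 0.61, -0.355]
force: [-0.2, -0.8, 0.5]
gripper_width: 0.001
```

Run:
```python
from fit import *
s=ctrl.state();print(s["tcp_pos"],yaw(s),s["force"])
plan((.477,-.201),.060,.016,[-65,-68,-71,-74,-77,-80],-1,0,n=9)
for n in("scene",):
  p=ctrl.capture(n);a=p["color"][110:290,200:400]
  cv2.imwrite(f"pics/{n}10.png",cv2.resize(a,None,fx=3.2,fy=3.2,interpolation=cv2.INTER_CUBIC)[:,:,::-1])
```

```text
[ 0.5215 -0.2462  0.206 ] -60.2918673643029 [-0.2414 -0.7765  0.4893]
at [ 0.5215 -0.2462  0.206 ] -60.2918673643029 [-0.2414 -0.7765  0.4893]
[[np.float64(-0.031), np.float64(-0.016), 0, np.float64(-0.013), 0], [np.float64(-0.048), np.float64(-0.029), 0, np.float64(-0.021), 0], [np.float64(-0.065), np.float64(-0.042), 0, np.float64(-0.03), 0], [np.float64(-0.084), np.float64(-0.054), 0, np.float64(-0.038), 0], [np.float64(-0.103), np.float64(-0.064), 0, np.float64(-0.046), 0], [np.float64(-0.122), np.float64(-0.074), 0, np.float64(-0.055), 0]] [ 0.5032 -0.2573] -80.0
```

View pics/scene10.png

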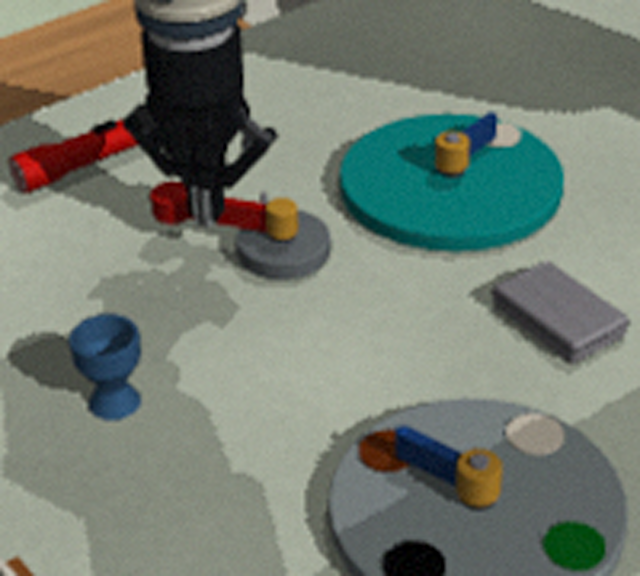

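Still short of the pin, with the pin visible just past the arm. I'll go on slowly and watch the force.

Request:
{"fn": "carry_out", "kwargs": {"plan": [[-0.02,-0.016,0,-0.01,0],[-0.04,-0.029,0,-0.02,0],[-0.06,-0.042,0,-0.03,0],[-0.08,-0.054,0,-0.038,0],[-0.08,-0.054,0,-0.038,0]]}}

```text
time_s: 11.68
tcp_pos: [0.5088, -0.2542, 0.2051]
tcp_rot: [0.566, 0.425, 0.564, -0.425]
force: [-0.6, -0.8, 0.7]
gripper_width: 0.001
```

Request:
{"fn": "carry_out", "kwargs": {"plan": [[-0.015,-0.01,0,-0.008,0],[-0.03,-0.018,0,-0.016,0],[-0.042,-0.022,0,-0.02,0],[-0.042,-0.022,0,-0.02,0],[-0.042,-0.022,0,-0.02,0]]}}

```text
time_s: 12.1
tcp_pos: [0.5023, -0.2571, 0.2036]
tcp_rot: [0.538, 0.459, 0.537, -0.459]
force: [1.3, 0.1, 0.3]
gripper_width: 0.003
```

Run:
```python
from fit import *
plan((.477,-.201),.060,.016,[-83,-85,-87,-89],-1,0,n=9)
for n in("scene",):
  p=ctrl.capture(n);a=p["color"][110:210,220:350]
  cv2.imwrite(f"pics/{n}11.png",cv2.resize(a,None,fx=5,fy=5,interpolation=cv2.INTER_CUBIC)[:,:,::-1])
```

```text
at [ 0.5023 -0.2571  0.2036] -81.03130107046277 [1.2741 0.1304 0.3054]
[[np.float64(-0.014), np.float64(-0.01), 0, np.float64(-0.005), 0], [np.float64(-0.028), np.float64(-0.015), 0, np.float64(-0.011), 0], [np.float64(-0.041), np.float64(-0.02), 0, np.float64(-0.017), 0], [np.float64(-0.055), np.float64(-0.024), 0, np.float64(-0.022), 0]] [ 0.494  -0.2607] -89.0
```

View pics/scene11.png

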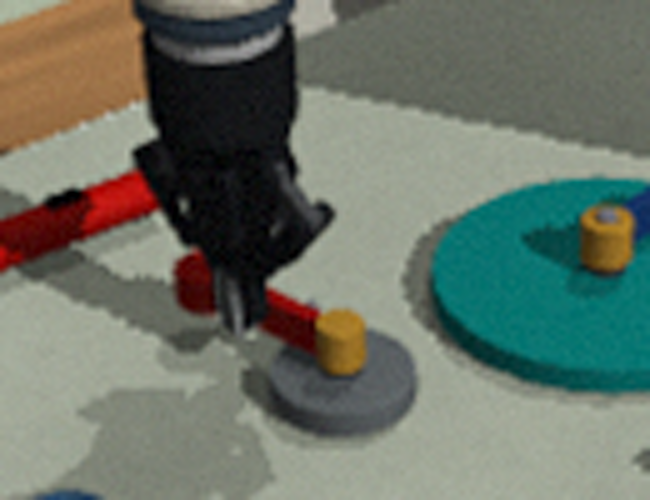

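Request:
{"fn": "carry_out", "kwargs": {"plan": [[-0.01,-0.004,0,-0.004,0],[-0.018,-0.008,0,-0.008,0],[-0.018,-0.008,0,-0.008,0],[-0.018,-0.008,0,-0.008,0]]}}

```text
time_s: 12.48
tcp_pos: [0.4991, -0.2582, 0.2026]
tcp_rot: [0.525, 0.473, 0.525, -0.474]
force: [-0.2, 0.6, 0.3]
gripper_width: 0.001
```

Request:
{"fn": "carry_out", "kwargs": {"plan": [[-0.01,-0.002,0,-0.004,0],[-0.016,-0.004,0,-0.008,0],[-0.016,-0.004,0,-0.008,0],[-0.016,-0.004,0,-0.008,0]]}}

```text
time_s: 12.82
tcp_pos: [0.4967, -0.2589, 0.2026]
tcp_rot: [0.513, 0.487, 0.513, -0.487]
force: [-0.4, -0.5, 0.2]
gripper_width: 0.0
```

Request:
{"fn": "carry_out", "kwargs": {"plan": [[-0.01,-0.001,0,-0.003,0],[-0.016,-0.002,0,-0.006,0],[-0.016,-0.002,0,-0.006,0],[-0.016,-0.002,0,-0.006,0]]}}

```text
time_s: 13.15
tcp_pos: [0.4957, -0.2592, 0.2029]
tcp_rot: [0.505, 0.497, 0.502, -0.496]
force: [7.0, 1.9, -4.9]
gripper_width: -0.005
```

Run:
```python
from fit import *
print(ctrl.state()["force"])
p=ctrl.capture("scene");a=p["color"][110:210,220:350]
cv2.imwrite("pics/s12.png",cv2.resize(a,None,fx=5,fy=5,interpolation=cv2.INTER_CUBIC)[:,:,::-1])
for C in[(.477,-.204),(.478,-.197)]: print("red",fit(p,C,np.arange(-110,-60,1.),"red",.012,.085,.022,.044))
```

```text
[ 7.0156  1.9282 -4.852 ]
red (np.float64(-90.0), np.float64(0.30348387096774193), np.float64(129.0))
red (np.float64(-92.0), np.float64(0.30702446724546173), np.float64(128.0))
```

View pics/s12.png

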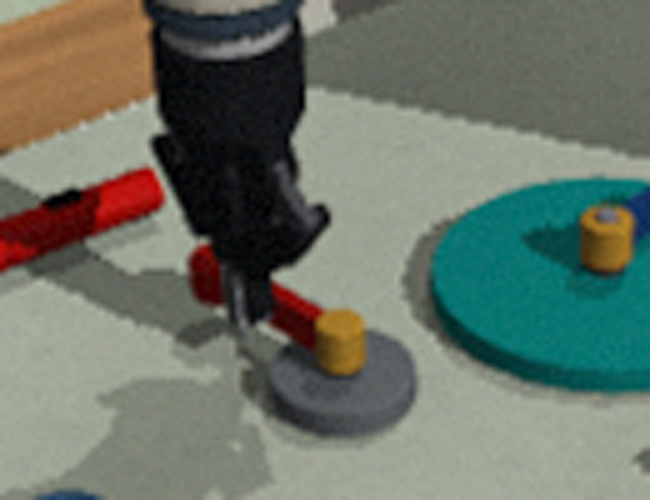

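Request:
{"fn": "carry_out", "kwargs": {"plan": [[0,0,0,0,0],[0,0,0,0,0],[0,0,0,0,0],[0,0,0,0,0],[0,0,0,0,0]]}}

```text
time_s: 13.62
tcp_pos: [0.4957, -0.2592, 0.2029]
tcp_rot: [0.505, 0.497, 0.502, -0.496]
force: [6.8, 1.3, -5.0]
gripper_width: -0.004
```

Request:
{"fn": "carry_out", "kwargs": {"plan": [[0.03,0,0,0,0],[0.12,0.01,0,0,0],[0.15,0.01,0,0,0],[0.15,0.01,0.25,0,0],[0.15,0.01,0.9,0,0]]}}

```text
time_s: 14.03
tcp_pos: [0.5159, -0.257, 0.2794]
tcp_rot: [0.501, 0.495, 0.507, -0.497]
force: [0.2, 0.8, 0.2]
gripper_width: -0.0
```

Request:
{"fn": "carry_out", "kwargs": {"plan": [[0,0.25,0.6,0,0],[0,0.5,0.6,0,0],[0,0.75,0.6,0,0],[0,1,0.6,0,0],[0,1,0.6,0,0]]}}

```text
time_s: 14.45
tcp_pos: [0.5164, -0.105, 0.3735]
tcp_rot: [0.504, 0.497, 0.503, -0.496]
force: [-0.1, 0.0, -0.6]
gripper_width: 0.0
```

Run:
```python
from fit import *
print(ctrl.state()["force"])
for n in("top","scene"):
  p=ctrl.capture(n);a=p["color"][110:310,180:440]
  cv2.imwrite(f"pics/{n}13.png",cv2.resize(a,None,fx=3,fy=3,interpolation=cv2.INTER_CUBIC)[:,:,::-1])
  for C in[(.477,-.204),(.478,-.197)]: print("red",fit(p,C,np.arange(-110,-60,1.),"red",.012,.085,.022,.044))
  print(fit(p,(.5664,.117),np.arange(-110,-50,1.)))
```

```text
[-0.0588  0.0362 -0.6405]
red (np.float64(-85.0), np.float64(0.10087719298245613), np.float64(150.0))
red (np.float64(-87.0), np.float64(0.05767441860465116), np.float64(135.0))
(np.float64(-75.0), np.float64(0.4514851485148515), np.float64(57.0))
red (np.float64(-85.0), np.float64(0.5001049758555532), np.float64(243.0))
red (np.float64(-87.0), np.float64(0.42686868686868684), np.float64(242.0))
(np.float64(-78.0), np.float64(0.6625109361329834), np.float64(211.0))
```

View pics/scene13.png

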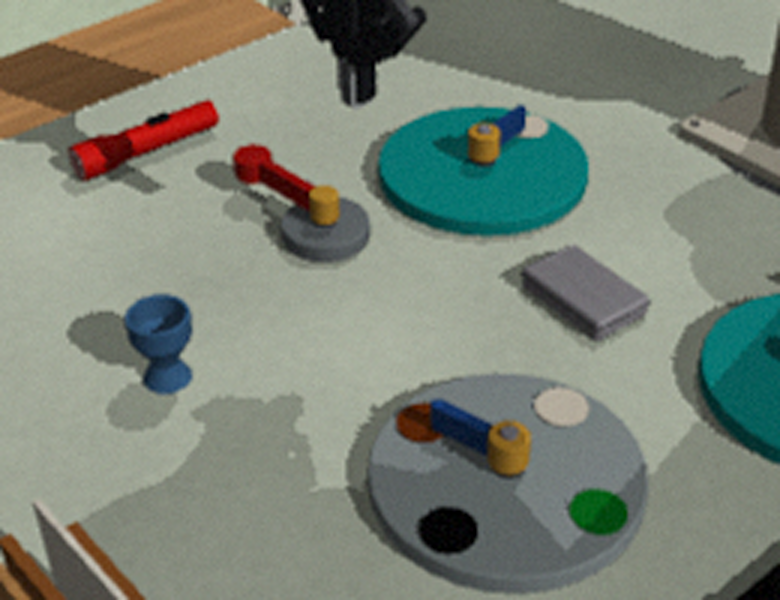

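View pics/top13.png

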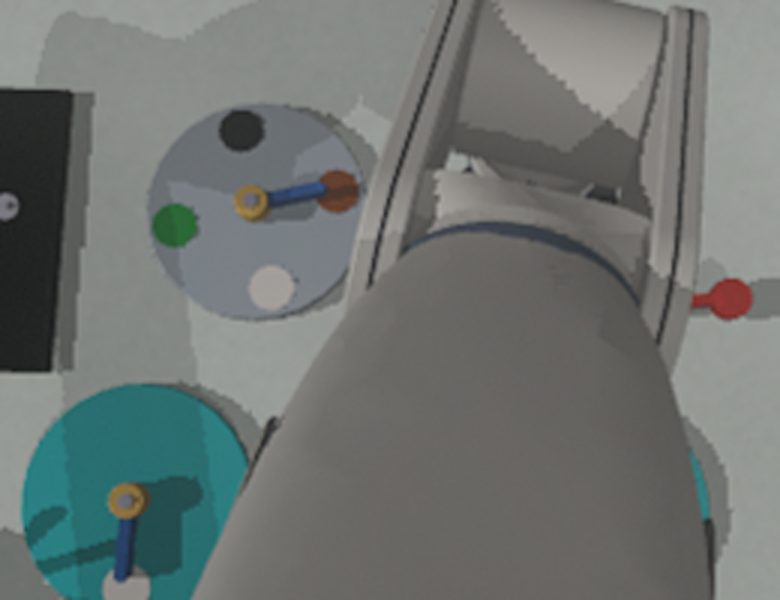

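Run:
```python
from fit import *
C0={"top":np.array([.4761,-.2041]),"scene":np.array([.478,-.1935])}
for n in("top","scene"):
  p=ctrl.capture(n)
  m=seg(p["color"],"red"); c=proj(p,[[.479,-.299,.035]])[0]; yy,xx=np.mgrid[:400,:640]
  m&=((xx-c[0])**2+(yy-c[1])**2<8**2); x=np.array([xx[m].mean(),yy[m].mean()]); P=toplane(p,x,.038 if n=="scene" else .044)[:2]; d=P-C0[n]; print(n,x,P,np.linalg.norm(d),np.degrees(np.arctan2(d[1],d[0])))
  for l,z in(("reminder_end",.044),("reminder_pivot",.048),("torch",0),("egg_cup",0),("mint_tin",0)):
    for e in ctrl.mark_of(p,l)[:2]: print(l,round(e["confidence"],2),toplane(p,e["location"],z)[:2])
  if n=="scene": cv2.imwrite("pics/s14.png",cv2.resize(p["color"][140:210,240:310],None,fx=8,fy=8,interpolation=cv2.INTER_CUBIC)[:,:,::-1])
```

```text
top [422.0379 209.5455] [ 0.482 -0.299] 0.09505541093423646 -86.44567032640788
reminder_end 0.49 [ 0.4837 -0.3072]
torch 0.67 [ 0.5244 -0.4405]
egg_cup 0.55 [0.5855 0.0427]
scene [264.5655 164.4966] [ 0.4862 -0.2919] 0.09872761878041843 -85.22753555055921
reminder_end 0.73 [ 0.484  -0.3099]
reminder_pivot 0.73 [ 0.4715 -0.1939]
torch 0.73 [ 0.5198 -0.4268]
torch 0.68 [ 0.684  -0.1438]
egg_cup 0.84 [ 0.6834 -0.1461]
mint_tin 0.67 [0.373  0.0187]
mint_tin 0.37 [0.5338 0.1824]
```

View pics/s14.png

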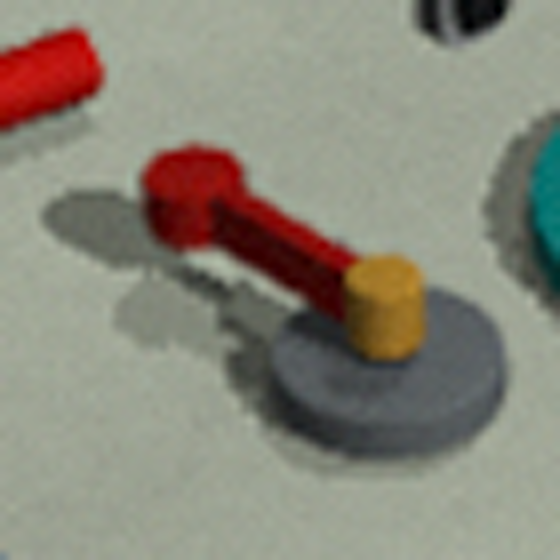

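Request:
{"fn": "carry_out", "kwargs": {"plan": [[0,0.25,0.1,0,0],[0,0.5,0.1,0,0],[0,0.75,0.1,0,0],[0,1,0.1,0,0],[0,1,0.1,0,0]]}}

```text
time_s: 15.57
tcp_pos: [0.5168, 0.0469, 0.3871]
tcp_rot: [0.504, 0.496, 0.505, -0.495]
force: [0.2, 0.1, 0.2]
gripper_width: -0.001
```

Request:
{"fn": "carry_out", "kwargs": {"plan": [[0,0.25,0,0,0],[0,0.5,0,0,0],[0,0.75,0,0,0],[0,1,0,0,0],[0,1,0,0,0]]}}

```text
time_s: 15.98
tcp_pos: [0.5171, 0.1971, 0.3872]
tcp_rot: [0.505, 0.496, 0.505, -0.494]
force: [0.4, -0.0, 0.5]
gripper_width: -0.001
```

Run:
```python
from fit import *
p=ctrl.capture("top"); cv2.imwrite("pics/t15.png",cv2.resize(p["color"][180:240,360:450],None,fx=8,fy=8,interpolation=cv2.INTER_CUBIC)[:,:,::-1])
for C in[(.4761,-.2041),(.4788,-.2028)]: print("red",fit(p,C,np.arange(-110,-60,1.),"red",.012,.085,.022,.044))
# predicted pin contact angle: arm halfwidth5+pin3 at r34 -> 13.6deg
for a in(-100,-104,-96):
  t=np.radians(a); print(a,(proj(p,[[.4761+.034*np.cos(t),-.2041+.034*np.sin(t),.04]])[0]-[360,180])*8)
```

```text
red (np.float64(-84.0), np.float64(0.25249941873982795), np.float64(189.0))
red (np.float64(-86.0), np.float64(0.2408842297174111), np.float64(189.0))
-100 [305.6673 273.3362]
-104 [304.3545 280.4293]
-96 [306.4743 266.1591]
```

View pics/t15.png

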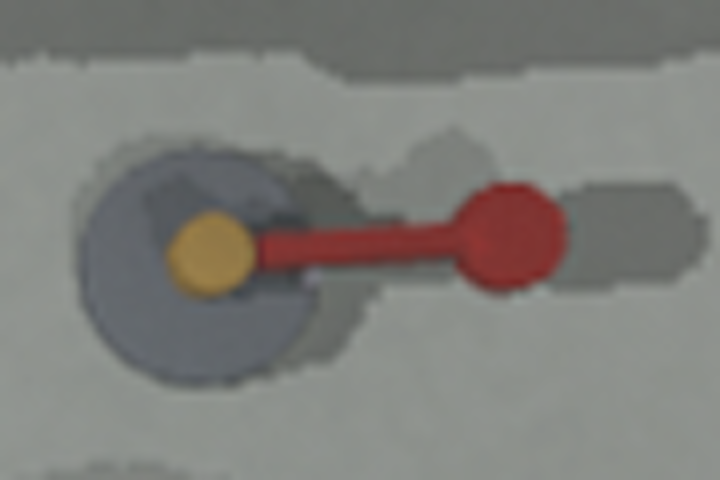

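Run:
```python
from rig import ctrl
print(ctrl.hand_in(), ctrl.state()["force"])
```

```text
the job is handed in; nothing more can be done
the job is handed in; nothing more can be done
```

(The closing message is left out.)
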